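Put the cellar's bin tags right

TASK

On the wine cellar's stock board, push the hinged tags over with a fingertip so that only the full bins (three bottles, the third lying on top) show the robot their disc face: each wrong tag must swing all the way to its other stop, above the round mark for a full bin and above the square mark for a bin that is not full. Push gently without pinching a tag, do not disturb the tags that are already right, and leave all the loose things where they stand.

Things in the scene. Friction and masses are not known exactly. Their poses are not given: they have to be found in the camera images.
- bin_a: Bin, FULL: holds three bottles, two side by side and a third lying on top between them. Fixed, on the board. Origin on the axis of its tag post, at the underside of its 12 mm base plate (12 mm above the bench). x points from the robot to the bottles, y to the left, z up. The bins stand side by side, 160 mm apart, in any order.
- bin_b: Bin, FULL: holds three bottles, two side by side and a third lying on top between them. Otherwise as bin_a. In each bin frame: a steel post, 10 mm thick, stands at the origin up to z = 152 mm; two flat dark steel marks, 3 mm high, lie on the base plate at x = -30 mm: a ROUND one (42 mm) at the left, y = +46 mm, a SQUARE one (40 mm) at the right, y = -46 mm.
- bin_c: Bin, NOT full: holds two bottles side by side, none on top. Otherwise as bin_a. Each bin is 142 mm wide, its wooden cradle runs from x = 58 to 290 mm with side walls to z = 52 mm; bottles lie along x, 58 mm thick, a third one on top reaches z = 120 mm.
- bin_d: Bin, NOT full: holds one bottle only. Otherwise as bin_a.
- tag_a (a joint): Angle (rad) of the tag on bin_a. Each tag is an upright white plate, 10 mm thick, that turns like a page about the vertical post of its bin, from 9 to 67 mm out of the axis, z = 65 to 145 mm in the bin frame (top 157 mm above the bench), open space below. The hinge is slightly stiff (1.3 N at 40 mm from the axis) and stays where it is left.
- tag_b (a joint): Angle (rad) of the tag on bin_b. For all tags: 0 = fully right, at its stop, above the square mark, bar face to the robot (NOT full). It grows as the tag swings left past the robot side of the post; 2.4 = fully left, at its stop, above the round mark, disc face to the robot (FULL).
- tag_c (a joint): Angle (rad) of the tag on bin_c. For all tags: in the bin frame the plate points from the post along (-cos(1.2 - v), -sin(1.2 - v)) at value v: straight at the robot at 1.2, and 69 degrees to either side of that at the stops.
- tag_d (a joint): Angle (rad) of the tag on bin_d. Otherwise as the other tags.
- board: Fixed dark wooden board, 400 by 680 mm, 12 mm thick, under all four bins. Origin at the centre of its underside; x away from the robot, y left.
- disc_a (a point): The disc (FULL) face of the tag on bin_a. A fixed panel 50 mm wide and 72 mm high, with a 36 mm dark steel disc. Origin at the centre of its outer surface, 39 mm out of the post axis. Own z up; own x points away from the post along the tag, own y out of this face.
- bar_a (a point): The bar (NOT full) face of the tag on bin_a. As disc_a, on the other side of the tag, with a 34 by 12 mm dark steel bar lying across. Own x points away from the post, own y INTO this face.
- disc_c (a point): The disc (FULL) face of the tag on bin_c.
- bar_c (a point): The bar (NOT full) face of the tag on bin_c.
- stopper_1: Loose bottle stopper, 34 mm high, dark wooden head 30 mm wide down, cork up; stands on a base plate just ahead of a tag post. Origin at its underside. To be left alone.
- stopper_2: A second such stopper before another post. Origin at its underside. To be left alone.
- bung: Loose conical wooden bung, 35 mm high, 32 to 42 mm wide, stands on a base plate just ahead of a tag post. Origin at its underside. To be left alone.
- beaker: Loose glass tumbler, 68 mm wide, 85 mm high. Origin at its underside. To be left alone.
- tape: Loose roll of cardboard tape, 84 mm wide, 22 mm high. Origin at its underside. To be left alone.
- opener: Loose corkscrew, folded, 153 mm long, 14 mm high. Origin at its underside. To be left alone.
- torch: Loose torch, lying, 125 mm long, 36 mm high. Origin at its underside. To be left alone.

How it is judged (in metres and radians):
At the end, for the whole second after the job is handed in: The tags of both full bins (a, b) read above 2.15 rad (within 0.25 of the stop over the round mark), those of the other bins (c, d) below 0.25 rad; the flipped tags are at rest and every loose thing is within 20 mm of where it stood (value of joint each of tag_a, tag_b above 2.15 rad and value of joint each of tag_c, tag_d below 0.25 rad and velocity of joint tag_a between -0.1 and 0.1 rad/s and velocity of joint tag_c between -0.1 and 0.1 rad/s and distance of each of stopper_1, stopper_2, bung, beaker, tape, opener, torch from where it was at the start of the episode below 0.02 m); the robot touches nothing.
It fails at once if a tag that was already right was swung away (value of joint tag_b below 2 rad or value of joint tag_d above 0.4 rad).
It fails at once if a tag was pushed with more than 25 N (contact force between any of the arm, the fingers and bin_a above 25 N or contact force between any of the arm, the fingers and bin_b above 25 N or contact force between any of the arm, the fingers and bin_c above 25 N or contact force between any of the arm, the fingers and bin_d above 25 N).
It fails at once if a tag was pinched: both of its faces squeezed at once ((contact force between the fingers and tag_a_c1 above 1.5 N and contact force between the fingers and tag_a_c2 above 1.5 N) or (contact force between the fingers and tag_c_c1 above 1.5 N and contact force between the fingers and tag_c_c2 above 1.5 N)).
It fails at once if a loose thing was shifted by more than 20 mm, lifted or carried (distance of any of stopper_1, stopper_2, bung, beaker, tape, opener, torch from where it was at the start of the episode above 0.02 m).
It also fails if it takes over 51 s, if anything falls off the work surface, if the arm or the gripper's body presses on something with over 40 N, if the wrist force passes 120 N, or if a joint passes its speed limit or range.

ROBOT

A 6-joint arm with a two-finger parallel gripper is mounted at the origin on the work surface. World frame = base frame: x ahead of the robot, y to its left, z up, the work surface at z = 0. Lengths are in mm, angles in rad, forces in N, time in s.
With the tool pointing down it reaches from about 350 to 875 mm from the base axis. Payload 4.2 kg.
Tool frame: the origin (TCP) lies between the finger pads; the fingertips stand 19 mm ahead of it and the grasp point (between the pads) is the TCP; y points along the fingers, z is the direction in which the jaws open and shut, and the axes are right-handed (so a half turn about y gives the same grasp; the last joint's range is limited). The gripper opens to 85 mm and grips with 20 to 120 N. Pads are 22 mm wide; open, the fingers measure 114 mm over their backs; the gripper's body (76 mm by 85 mm) begins 54 mm behind the grasp point. The pads swing forward as they close: fully open they stand 13 mm farther back than shut.
Start: joints at [1.376, 0.385, 0.008, 0, -1.194, -0.259], TCP at [273.956, 561.736, 250.312] pointing down, gripper open.
Joint ranges: [-3.14, 3.14], [-1.21, 2.06], [-1.07, 1.41], [-3.16, 2.05], [-2.99, -0.16], [-3.1, 3.1]. Speed limits (rad/s): [2.79, 2.79, 3.14, 3.14, 3.14, 3.14].

INTERFACE

Orientations are given as a unit quaternion [x, y, z, w].
In Python, from bench import arm gives the robot as it stands.
- The arm moves only by the shell command python3 -m inch 'ROWS'. ROWS is JSON, a list of rows, each a list of 7 numbers: the opening, from 0 (shut) to 1 (fully open), then the shift along the tool's x, y, z in cm, then the turn, a rotation vector about the tool's x, y, z in degrees. A call has 1 to 20 rows; each row is the pose to reach, as a shift and turn from the pose commanded when the call began, along the tool's axes at that moment; what a row does not reach only later rows make up. A row lasts 1/12 s, in which the tool goes at most 41.7 mm and 7.16 degrees, less where a joint would pass 70% of its speed; a pose out of reach is approached as far as the arm can. A call with a gripper value outside its range is refused whole. The fingers move at their own pace and stop on an object; the grip force is fixed at half the most. Time passes only in rows, so rows that repeat a pose let the fingers close. It gives the time, the measured TCP pose, the force and the opening at its end, in the units of the state.
- arm.read_state(): the state, without advancing time (a new reading comes with each control period).
- arm.get_image(name): name is "side" or "top" or "wrist"; returns the picture (480x640x3 uint8, red, green, blue); there is no depth.
- arm.camera_params(name): a dict with "fx", "fy", "cx", "cy" (pixels), "D" ([k1, k2, p1, p2, k3] as OpenCV has them; the pictures are not rectified), "rvec" (rotation vector, rad) and "tvec" (3), from world to camera coordinates, as OpenCV has them. Camera axes: x right, y down, z forward; pixel columns grow to the right and rows downward; lengths in mm; the calibration is good to about 2 mm. A picture is of the moment at which its call begins: read the wrist's pose just before it. camera_params takes no time and is no camera call; for the wrist camera it gives the pose at the moment of the call.
- arm.job_done(): hands the job in, once; it reports no verdict.
Trained networks look in the newest picture that a camera, given by its name, has taken for a name from the list of things; names that differ only in an ending like _2 or _b are one class to them, and where a whole thing is asked for, a point or a joint stands for the part that bears it (a point fixed in the world has none). Each returns a list of dicts, best first, with "conf" (0 to 1); they miss things now and then, are a little off and sometimes report something else, mostly with a low value. They report only what shows in the picture. A call takes as long as a camera call.
- arm.masks_of(label, camera): "mask" (480x640 bool, what is visible of it) and "extent" ([left, top, width, height] in pixels, round what is visible of it).
The state is a dict: "clock": time; "joints": joint angles; "joint_vel": joint speeds; "joint_efforts": joint torques, N m; "position": TCP position; "ee_rot": TCP orientation; "contact_force": force on the tool from outside, world axes, zero at the start; "wrist_torque": the same for the moment, N m; "gripper_width": finger opening in mm.
Only numpy, scipy, OpenCV 4.12 (cv2) and the standard library are available. Lean on these libraries where they do the work, as an engineer would, in place of code of your own. Each camera call takes 0.05 s, during which the arm holds its last target.

## Working session

There is one attempt and no reset: what is moved stays moved. The work goes in short steps, Python scripts to look and compute and a shell command to move; the robot and the scene stay as the last step left them, time stands still between calls to the robot, and variables do not carry over. Pictures are saved under pics/ and viewed, and the job is handed in when it is done.

```bash
mkdir -p pics; ls
python3 - <<'E'
from bench import arm
import cv2,json
s=arm.read_state();print(s)
for n in("side","top","wrist"):
    p=arm.camera_params(n);print(n,p)
    cv2.imwrite(f"pics/{n}0.png",arm.get_image(n)[:,:,::-1])
E
```

```text
pics
{'clock': 0.0, 'joints': array([ 1.37559849e+00,  3.85564475e-01,  6.61836477e-03, -5.19600704e-04,
       -1.19397243e+00, -2.58612787e-01]), 'joint_vel': array([ 0.00109215, -0.00066397,  0.00168999, -0.00014828,  0.00012997,
        0.00169036]), 'joint_efforts': array([ 3.02531262e-04, -3.92289877e+01,  1.88405067e+01,  4.18635651e+00,
       -4.48429899e-03,  1.32096710e-05]), 'position': array([273.7276055 , 561.26859738, 249.21076737]), 'ee_rot': array([-0.15899211, -0.68821068,  0.68972138,  0.15928586]), 'contact_force': array([ 0.18705554, -0.26073571, -0.04199843]), 'wrist_torque': array([-0.02105507,  0.00045182, -0.01266161]), 'gripper_width': 85.68363680934708}
side {'fx': 516.6313741818956, 'fy': 516.6313741818956, 'cx': 314.73661060048886, 'cy': 238.8803915694102, 'D': array([-0.01462361,  0.        ,  0.        ,  0.        ,  0.        ]), 'rvec': array([ 2.10980963, -0.5036269 ,  0.26587491]), 'tvec': array([-433.91068474,  190.23574008, 1151.08212452])}
top {'fx': 491.68401194384444, 'fy': 491.68401194384444, 'cx': 327.02910903276006, 'cy': 242.27369183623478, 'D': array([-0.00255296,  0.        ,  0.        ,  0.        ,  0.        ]), 'rvec': array([ 2.02925362, -2.18205838,  0.24889103]), 'tvec': array([  10.44688697,  485.41808806, 1321.99857408])}
wrist {'fx': 411.01331206033774, 'fy': 411.01331206033774, 'cx': 325.5153323098834, 'cy': 246.59061768177816, 'D': array([-0.09099125,  0.        ,  0.        ,  0.        ,  0.        ]), 'rvec': array([-1.57375734,  2.52188563,  0.34600057]), 'tvec': array([623.80130586, -35.23098074, 380.05033228])}
```

View pics/side0.png

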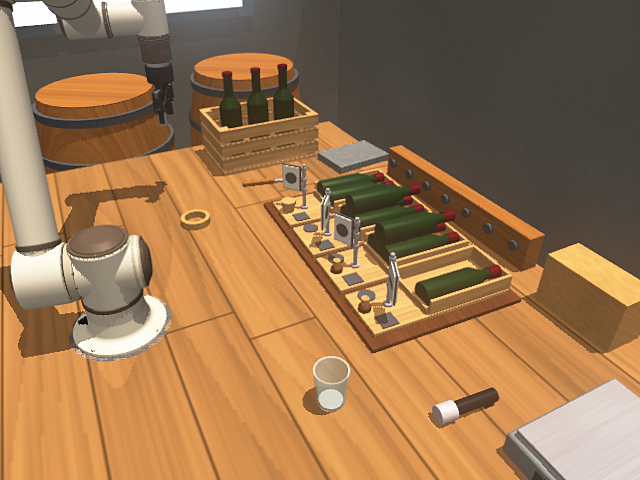

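View pics/top0.png

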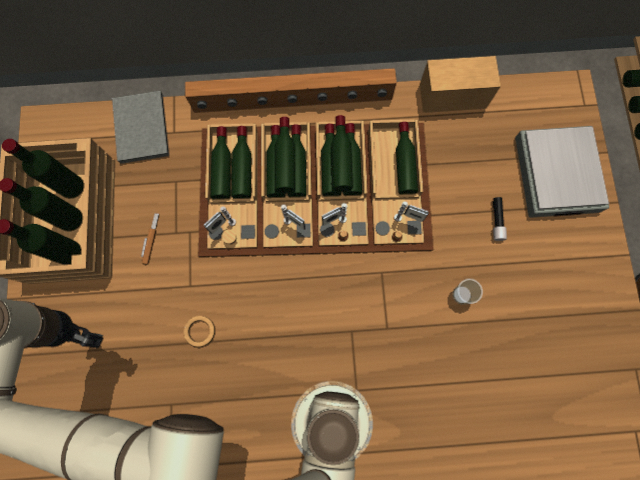

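View pics/wrist0.png

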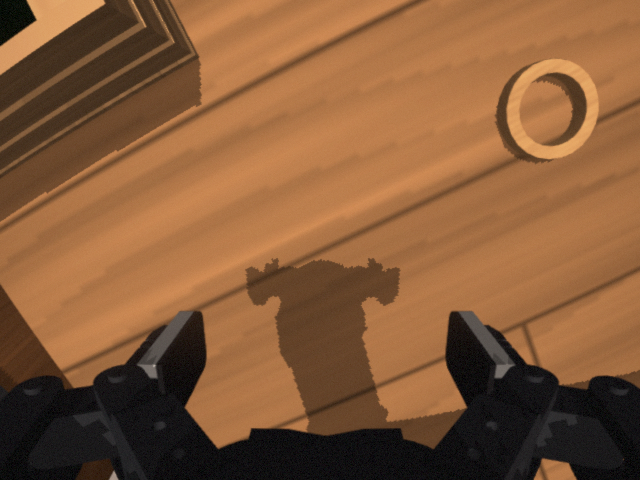

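Left to right (image): two bottles, three, three, one. Next I'll zoom in to locate the marks and posts.

Run:
```python
import cv2
t=cv2.imread("pics/top0.png")[105:265,190:440]
cv2.imwrite("pics/top_z.png",cv2.resize(t,None,fx=3.2,fy=3.2,interpolation=cv2.INTER_CUBIC))
t=cv2.imread("pics/side0.png")[150:350,230:480]
cv2.imwrite("pics/side_z.png",cv2.resize(t,None,fx=3,fy=3,interpolation=cv2.INTER_CUBIC))
```

```text
(no output)
```

View pics/top_z.png

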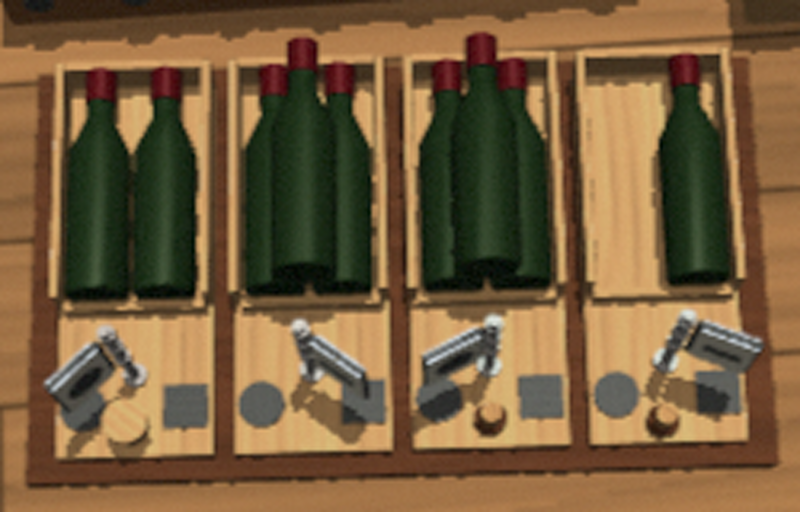

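View pics/side_z.png

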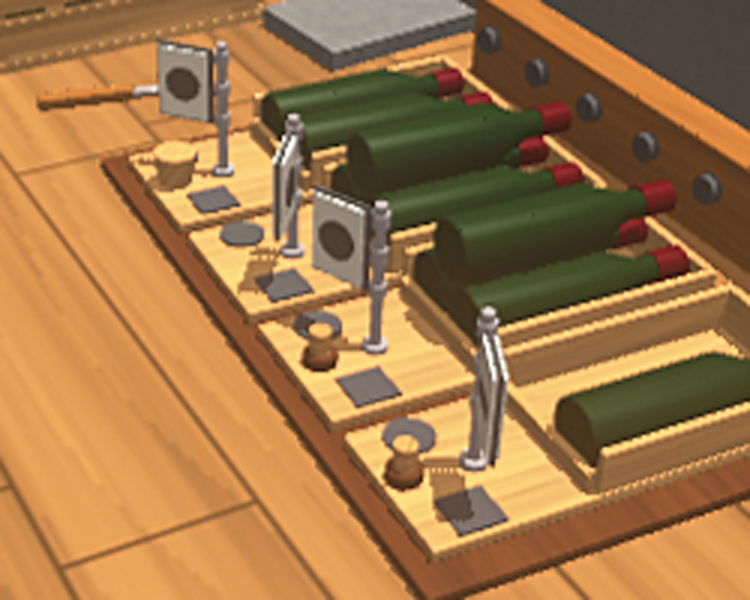

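```bash
cat > h.py <<'E'
import numpy as np,cv2
from bench import arm
from scipy.optimize import least_squares
def proj(P,cam):
    c=arm.camera_params(cam)
    K=np.array([[c['fx'],0,c['cx']],[0,c['fy'],c['cy']],[0,0,1.]])
    return cv2.projectPoints(np.array(P,float).reshape(-1,1,3),c['rvec'],c['tvec'],K,c['D'])[0].reshape(-1,2)
# bin i (0..3 left to right) local -> world ; params x0,y0,th of bin0 origin
def W(p,i,q):
    x,y,th=p; q=np.array(q,float); X=q[0];Y=q[1]-160*i
    c,s=np.cos(th),np.sin(th)
    return np.array([x+c*X-s*Y,y+s*X+c*Y,q[2]+12])
E
python3 - <<'E'
from h import *
R=lambda i:(i,(-30,46,15));S=lambda i:(i,(-30,-46,15));T=lambda i:(i,(0,0,152))
top=[(R(1),261,403),(R(3),617,394),(S(0),186,406),(S(1),363,402),(S(2),541,397)]
topT=[(T(0),107,334),(T(1),300,328),(T(2),494,323),(T(3),687,318)]
side=[(S(0),214,199),(R(1),242,234),(S(2),369,386),(S(1),285,285)]
sideT=[(T(0),222,45),(T(1),293,120),(T(2),381,207),(T(3),488,313)]
px=lambda u,v,cam:((190+(u+.5)/3.2-.5,105+(v+.5)/3.2-.5) if cam=="top" else (230+(u+.5)/3-.5,150+(v+.5)/3-.5))
def res(p,L):
    return np.concatenate([(proj([W(p,*o)],cam)[0]-px(u,v,cam)) for cam,l in L for o,u,v in l])
for name,L in [("top",[("top",top)]),("topT",[("top",topT)]),("side",[("side",side)]),("all",[("top",top+topT),("side",side+sideT)])]:
    r=least_squares(res,[520,250,0],args=(L,),x_scale=[100,100,.1]);print(name,r.x,np.abs(r.fun).max(),np.round(r.fun,1))
for i in range(4): print(i,W(r.x,i,(0,0,0)))
E
```

```text
top [ 5.71500424e+02  2.44724925e+02 -4.52573596e-02] 0.2682636639572138 [-0.   0.3 -0.   0.2 -0.3 -0.   0.1 -0.3  0.1 -0.1]
topT [ 5.68905738e+02  2.44592973e+02 -4.35820386e-02] 1.1544804618511648 [-1.2 -0.1 -0.2  0.1  0.3 -0.   1.  -0.1]
side [ 5.73259853e+02  2.42315147e+02 -4.48038751e-02] 0.2239163058623035 [-0.1  0.   0.1 -0.1  0.1  0.2 -0.1 -0.2]
all [ 5.71841315e+02  2.43537670e+02 -4.57048401e-02] 1.3310440726615411 [ 0.4  0.1  0.4  0.1  0.1 -0.2  0.5 -0.4  0.5 -0.2 -0.8 -1.2  0.1 -0.9
  0.6 -0.9  1.3 -0.8 -0.7 -0.1 -0.6 -0.2 -0.8  0.1 -0.9 -0.3 -0.8 -0.4
 -0.2 -1.  -0.4 -0.6 -0.4 -0.1]
0 [571.84131512 243.53767046  12.        ]
1 [564.53108643  83.70475597  12.        ]
2 [557.22085774 -76.12815853  12.        ]
3 [ 549.91062905 -235.96107303   12.        ]
```

```bash
cat >> h.py <<'E'
from scipy.spatial.transform import Rotation as Ro
PB=[571.8,243.5,-0.0457]
def plan(bin_i,pts,T0,R0):
    """pts: bin frame x,y and world z of TCP -> rows in tool cm"""
    for q in pts:
        w=W(PB,bin_i,(q[0],q[1],q[2]-12)); d=R0.T@(w-T0)/10
        print(np.round(w),'->',np.round(d,2))
E
python3 - <<'E'
from h import *
s=arm.read_state()
R0=Ro.from_quat(s['ee_rot']).as_matrix();print(np.round(R0,3))
arm.get_image("top")
for l in["bin_a","tag_a","bung","stopper_1"]:
    for m in arm.masks_of(l,"top"):
        ys,xs=np.nonzero(m['mask']);print(l,round(m['conf'],2),m['extent'],xs.mean().round(),ys.mean().round())
print(proj([W(PB,i,(0,0,152)) for i in range(4)],"top"))
plan(0,[(18,52,250)],s['position'],R0)
E
```

```text
[[-0.899 -0.001 -0.439]
 [ 0.439 -0.002 -0.899]
 [-0.    -1.     0.002]]
bin_a 0.96 [368.9, 121.7, 56.0, 123.5] 396.0 181.0
bin_a 0.89 [314.7, 113.1, 55.0, 133.8] 342.0 182.0
bin_a 0.62 [260.6, 115.9, 50.7, 132.1] 287.0 184.0
bin_a 0.59 [204.3, 124.0, 56.2, 121.8] 232.0 184.0
bin_a 0.56 [402.0, 202.7, 27.9, 16.9] 413.0 213.0
tag_a 0.64 [323.1, 204.2, 23.9, 20.6] 334.0 215.0
tag_a 0.56 [203.1, 204.9, 29.3, 25.7] 217.0 221.0
tag_a 0.54 [402.9, 205.6, 26.7, 15.9] 414.0 212.0
tag_a 0.53 [281.5, 207.1, 23.5, 22.8] 294.0 218.0
stopper_1 0.64 [390.0, 230.8, 13.8, 11.5] 397.0 236.0
stopper_1 0.53 [337.3, 232.9, 11.8, 9.0] 343.0 236.0
stopper_1 0.53 [283.8, 207.4, 23.7, 23.0] 294.0 218.0
[[222.33011966 207.84966009]
 [283.57039573 206.29743189]
 [344.69530504 204.75105921]
 [405.69073436 203.21088095]]
[592. 295. 250.] -> [-4.031e+01 -3.000e-02  1.001e+01]
```

```bash
python3 -m inch '[[0,-10,0,6,0,-6,0],[0,-20,0,8,0,-12,0],[0,-30,0,9.5,0,-18,0],[0,-40.3,0,10,0,-23.4,0],[0,-40.3,0,10,0,-23.4,0],[0,-40.3,0,10,0,-23.4,0],[0,-40.3,0,10,0,-23.4,0],[0,-40.3,0,10,0,-23.4,0],[0,-40.3,0,10,0,-23.4,0],[0,-40.3,0,10,0,-23.4,0],[0,-40.3,0,10,0,-23.4,0],[0,-40.3,0,10,0,-23.4,0],[0,-40.3,0,10,0,-23.4,0],[0,-40.3,0,10,0,-23.4,0],[0,-40.3,0,10,0,-23.4,0]]'
python3 - <<'E'
from h import *
s=arm.read_state()
R0=Ro.from_quat(s['ee_rot']).as_matrix();print(np.round(R0,3),s['position'],s['clock'],s['joints'])
for n in ("top","wrist","side"):cv2.imwrite(f"pics/{n}1.png",arm.get_image(n)[:,:,::-1])
plan(0,[(18,52,135)],s['position'],R0)
E
```

```text
clock: 1.65
position: [591.4, 296.2, 250.6]
ee_rot: [0.015, 0.707, -0.707, -0.015]
contact_force: [0.5, -0.2, -0.2]
gripper_width: 0.0
[[-0.999  0.    -0.043]
 [ 0.043  0.    -0.999]
 [-0.    -1.    -0.   ]] [591.41290687 296.23875589 250.64766775] 1.65 [ 7.08334742e-01  4.46888436e-01  1.06889517e-01 -8.34758580e-05
 -1.23046494e+00  8.19061163e-01]
[592. 295. 135.] -> [-0.08 11.56  0.16]
```

View pics/wrist1.png

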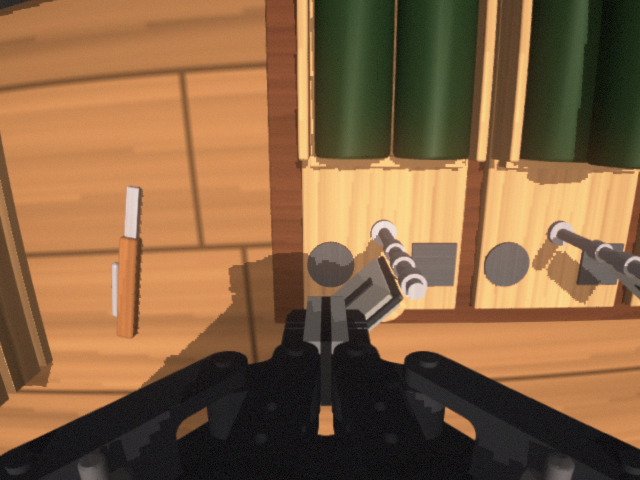

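View pics/side1.png

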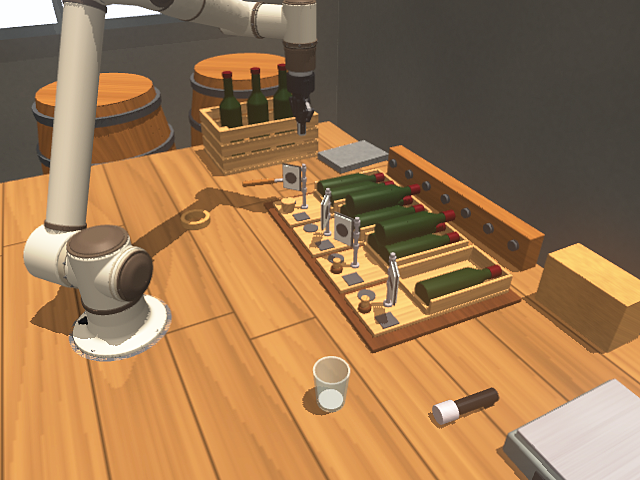

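```bash
python3 - <<'E'
from h import *
print(proj([W(PB,0,(0,0,152)),W(PB,0,(0,0,14)),W(PB,0,(-24,62,145))],"wrist"))
s=arm.read_state();p=s['position'];print(proj([p-[0,0,19]],"wrist"))
E
python3 -m inch '[[0,0,3,0,0,0,0],[0,0,6,0,0,0,0],[0,0,8,0,0,0,0],[0,0,8,0,0,0,0]]'
python3 - <<'E'
from h import *
for n in ("wrist",):cv2.imwrite(f"pics/{n}2.png",arm.get_image(n)[:,:,::-1])
E
```

```text
[[421.69223574 294.99025577]
 [386.17582325 234.25666768]
 [310.42453307 328.57445604]]
[[325.11310828 321.24552961]]
clock: 2.13
position: [589.3, 294.2, 165.0]
ee_rot: [-0.013, -0.705, 0.709, 0.019]
contact_force: [-0.9, 0.1, -0.7]
gripper_width: 0.1
```

View pics/wrist2.png

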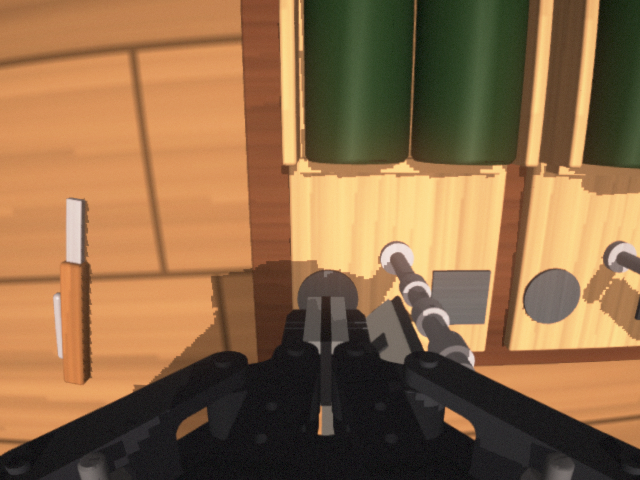

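```bash
python3 -m inch '[[0,0,1.5,0,0,0,0],[0,0,3,0,0,0,0],[0,0,3.5,0,0,0,0],[0,0,3.5,0,0,0,0],[0,0,3.5,0,0,0,0]]'
python3 - <<'E'
from h import *
for n in ("wrist","side"):cv2.imwrite(f"pics/{n}3.png",arm.get_image(n)[:,:,::-1])
s=arm.read_state();print(s['position'],s['contact_force'],s['ee_rot'])
a=cv2.imread("pics/side3.png")[110:290,220:400];cv2.imwrite("pics/side3z.png",cv2.resize(a,None,fx=3.2,fy=3.2,interpolation=cv2.INTER_CUBIC))
# arc plan c, TCP center pts
R0=Ro.from_quat(s['ee_rot']).as_matrix()
r=42;d=21
pts=[]
for u in [-1.2,-1,-.8,-.6,-.4,-.2,0,.2,.4,.6,.8,1.0,1.1,1.2]:
    D=np.array([-np.cos(u),-np.sin(u)]);n=np.array([np.sin(u),-np.cos(u)])
    q=r*D-d*n;pts.append((*q,135))
T0=s['position'];plan(0,pts,T0,np.array([[-np.cos(-.0457),0,np.sin(-.0457)],[-np.sin(-.0457),0,-np.cos(.0457)],[0,-1,0]]))
E
```

```text
clock: 2.6
position: [593.1, 295.8, 136.9]
ee_rot: [0.017, 0.707, -0.707, -0.015]
contact_force: [-0.0, 0.8, 0.5]
gripper_width: 0.1
[593.13964999 295.78910476 137.13614036] [ 0.43831598 -0.64721654 -0.33989224] [ 0.01679679  0.70749938 -0.7063558  -0.0149659 ]
[578. 290. 135.] -> [1.46 0.21 0.65]
[569. 290. 135.] -> [2.4  0.21 0.65]
[560. 289. 135.] -> [3.31 0.21 0.84]
[551. 286. 135.] -> [4.17 0.21 1.22]
[543. 281. 135.] -> [4.94 0.21 1.75]
[536. 274. 135.] -> [5.59 0.21 2.43]
[531. 266. 135.] -> [6.09 0.21 3.22]
[527. 258. 135.] -> [6.43 0.21 4.1 ]
[525. 249. 135.] -> [6.58 0.21 5.02]
[525. 239. 135.] -> [6.55 0.21 5.96]
[527. 230. 135.] -> [6.33 0.21 6.87]
[530. 221. 135.] -> [5.93 0.21 7.72]
[533. 217. 135.] -> [5.67 0.21 8.11]
[536. 214. 135.] -> [5.37 0.21 8.47]
```

View pics/side3z.png

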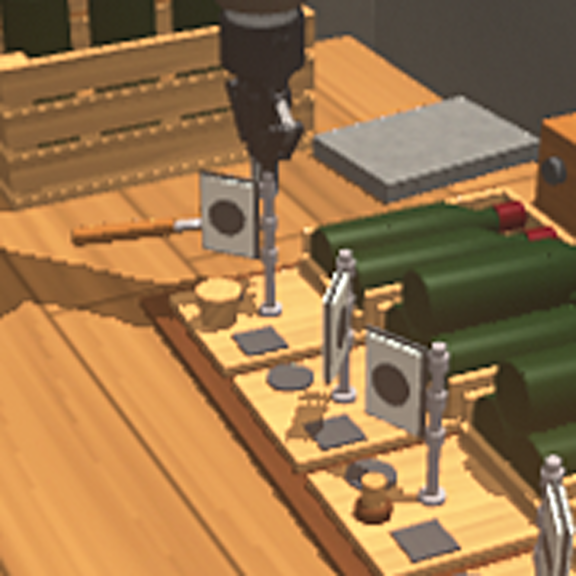

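View pics/wrist3.png

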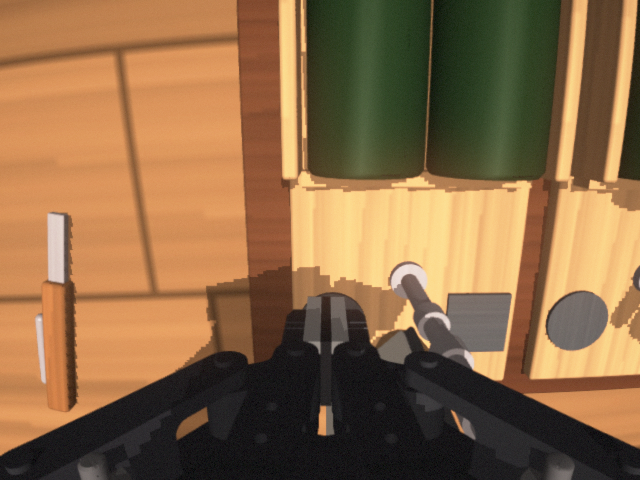

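```bash
python3 -m inch '[[0,0,-0.5,0.3,0,0,0],[0,0.5,-1,0.6,0,0,0],[0,1.0,-1,0.65,0,0,0],[0,1.5,-1,0.65,0,0,0],[0,2.0,-1,0.65,0,0,0],[0,2.4,-1,0.65,0,0,0]]'
python3 -m inch '[[0,0.5,0,0.1,0,0,0],[0,0.9,0,0.2,0,0,0],[0,1.3,0,0.35,0,0,0],[0,1.77,0,0.57,0,0,0]]'
python3 - <<'E'
from h import *
for n in ("top",):cv2.imwrite(f"pics/{n}4.png",arm.get_image(n)[:,:,::-1])
s=arm.read_state();print(s['position'],s['contact_force'],s['ee_rot'])
a=cv2.imread("pics/top4.png")[105:265,190:440];cv2.imwrite("pics/top4z.png",cv2.resize(a,None,fx=3.2,fy=3.2,interpolation=cv2.INTER_CUBIC))
E
```

```text
clock: 3.2
position: [567.2, 289.7, 145.4]
ee_rot: [-0.016, -0.707, 0.707, 0.016]
contact_force: [-0.2, 0.3, 0.1]
gripper_width: 0.2
clock: 3.53
position: [550.3, 285.2, 145.6]
ee_rot: [0.016, 0.707, -0.707, -0.015]
contact_force: [2.4, 0.6, -0.4]
gripper_width: -0.3
[549.17179404 284.6040646  145.48931122] [-0.44695894 -0.23305362 -0.07153758] [ 0.01596898  0.70699259 -0.70685777 -0.01607984]
```

View pics/top4z.png

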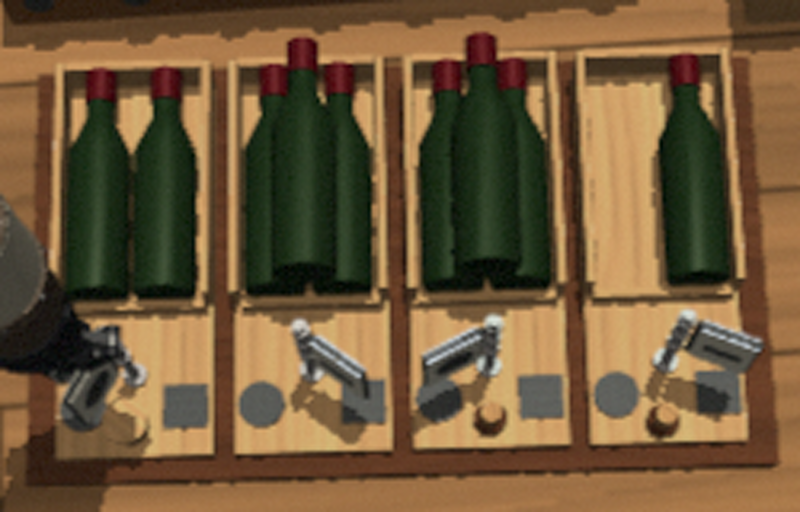

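```bash
python3 -m inch '[[0,0.4,0,0.25,0,0,0],[0,0.77,0,0.53,0,0,0],[0,1.1,0,0.85,0,0,0],[0,1.42,0,1.21,0,0,0],[0,1.7,0,1.6,0,0,0],[0,1.92,0,2.0,0,0,0],[0,2.1,0,2.44,0,0,0],[0,2.26,0,2.88,0,0,0],[0,2.35,0,3.35,0,0,0],[0,2.41,0,3.8,0,0,0],[0,2.4,0,4.27,0,0,0],[0,2.38,0,4.74,0,0,0]]'
python3 -m inch '[[0,-0.1,0,0.45,0,0,0],[0,-0.22,0,0.91,0,0,0],[0,-0.22,0,0.91,0,0,0]]'
python3 - <<'E'
from h import *
for n in ("top",):cv2.imwrite(f"pics/{n}5.png",arm.get_image(n)[:,:,::-1])
s=arm.read_state();print(s['position'],s['contact_force'],s['ee_rot'])
a=cv2.imread("pics/top5.png")[105:265,190:440];cv2.imwrite("pics/top5z.png",cv2.resize(a,None,fx=3.2,fy=3.2,interpolation=cv2.INTER_CUBIC))
cv2.imwrite("pics/side5.png",arm.get_image("side")[:,:,::-1])
a=cv2.imread("pics/side5.png")[110:290,220:400];cv2.imwrite("pics/side5z.png",cv2.resize(a,None,fx=3.2,fy=3.2,interpolation=cv2.INTER_CUBIC))
E
```

```text
clock: 4.58
position: [524.0, 238.0, 145.2]
ee_rot: [-0.016, -0.707, 0.707, 0.016]
contact_force: [0.4, 1.1, -0.1]
gripper_width: 0.1
clock: 4.83
position: [525.9, 228.3, 145.2]
ee_rot: [-0.016, -0.707, 0.707, 0.017]
contact_force: [-0.3, -0.6, -0.2]
gripper_width: 0.1
[525.91043093 228.51339339 145.18157995] [-0.03881642  0.8844873  -0.00766028] [-0.01607923 -0.70658521  0.70724987  0.01662588]
```

View pics/top5z.png

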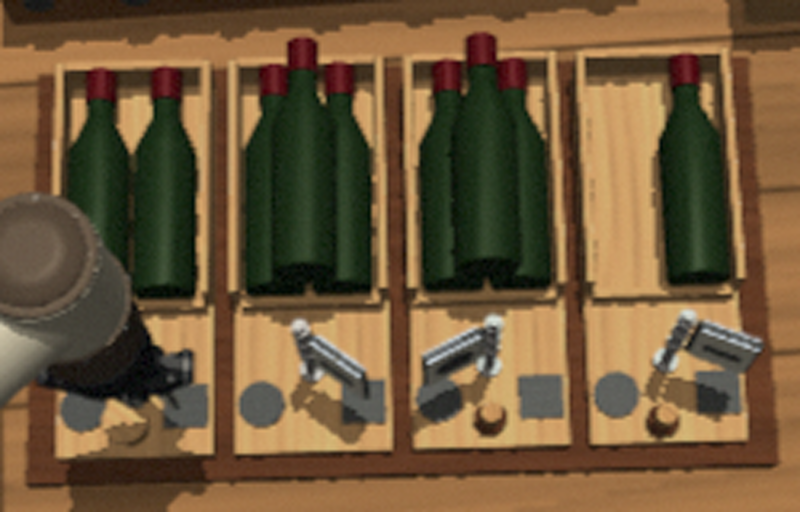

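View pics/side5z.png

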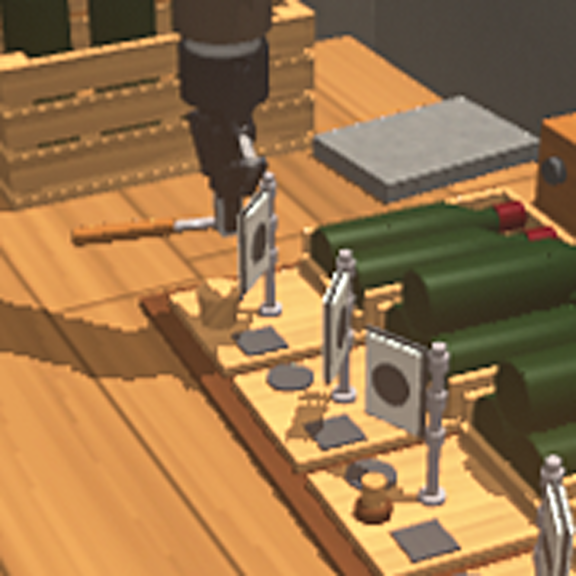

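```bash
python3 -m inch '[[0,-0.1,0,0.3,0,0,0],[0,-0.25,0,0.6,0,0,0],[0,-0.4,0,0.85,0,0,0],[0,-0.52,0,1.05,0,0,0],[0,-0.66,0,1.24,0,0,0],[0,-0.66,0,1.24,0,0,0]]'
python3 - <<'E'
from h import *
for n in ("side",):
  cv2.imwrite(f"pics/{n}6.png",arm.get_image(n)[:,:,::-1])
s=arm.read_state();print(s['position'],s['contact_force'])
a=cv2.imread("pics/side6.png")[150:250,260:360];cv2.imwrite("pics/side6z.png",cv2.resize(a,None,fx=5,fy=5,interpolation=cv2.INTER_CUBIC))
E
```

```text
clock: 5.43
position: [532.2, 216.3, 145.3]
ee_rot: [-0.016, -0.707, 0.707, 0.016]
contact_force: [0.0, 0.4, 0.1]
gripper_width: -0.3
[532.10447437 216.34406182 145.26694457] [-0.1233436   0.38057724  0.08094166]
```

View pics/side6z.png

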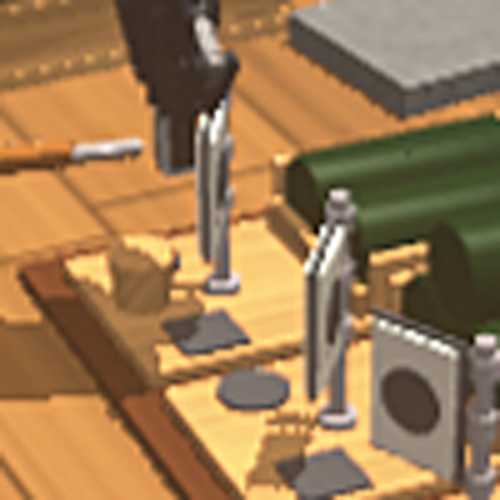

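Run:
```python
from h import *
def edge(i,v):
    u=1.2-v;P=[]
    D=np.array([-np.cos(u),-np.sin(u)]);n=np.array([np.sin(u),-np.cos(u)])
    for z in(145,65):
      for o in (-5,5): P.append(W(PB,i,(*(67*D+o*n),z)))
    return (np.round((proj(P,"side")-[260,150])*5)).tolist()
for v in(0,.1,.2,.3,.5): print(v,edge(0,v))
print('a',edge(1,0),edge(1,.2))
```

```text
0 [[209.0, 137.0], [228.0, 136.0], [212.0, 265.0], [229.0, 265.0]]
0.1 [[197.0, 136.0], [215.0, 137.0], [200.0, 265.0], [217.0, 265.0]]
0.2 [[185.0, 135.0], [203.0, 137.0], [188.0, 264.0], [205.0, 265.0]]
0.3 [[173.0, 134.0], [191.0, 136.0], [176.0, 262.0], [194.0, 264.0]]
0.5 [[151.0, 129.0], [167.0, 133.0], [155.0, 257.0], [171.0, 261.0]]
a [[335.0, 270.0], [355.0, 269.0], [333.0, 406.0], [353.0, 405.0]] [[308.0, 268.0], [328.0, 270.0], [307.0, 404.0], [327.0, 406.0]]
```

```bash
python3 -m inch '[[0,-0.15,0,0.15,0,0,0],[0,-0.15,0,0.15,0,0,0]]'
python3 -m inch '[[0,-0.15,0,0.12,0,0,0],[0,-0.15,0,0.12,0,0,0]]'
python3 - <<'E'
from h import *
for n in ("side",):
  cv2.imwrite(f"pics/{n}7.png",arm.get_image(n)[:,:,::-1])
s=arm.read_state();print(s['position'],s['contact_force'])
a=cv2.imread("pics/side7.png")[150:250,260:360];cv2.imwrite("pics/side7z.png",cv2.resize(a,None,fx=5,fy=5,interpolation=cv2.INTER_CUBIC))
E
```

```text
clock: 5.65
position: [533.6, 215.0, 145.3]
ee_rot: [-0.016, -0.707, 0.707, 0.016]
contact_force: [-0.9, 1.3, 0.8]
gripper_width: -0.3
clock: 5.82
position: [535.0, 213.8, 145.3]
ee_rot: [-0.016, -0.707, 0.707, 0.016]
contact_force: [-0.6, 0.5, -0.4]
gripper_width: -0.2
[534.96669974 213.81147125 145.29352933] [-0.12270174  0.02001972 -0.52900154]
```

View pics/side7z.png

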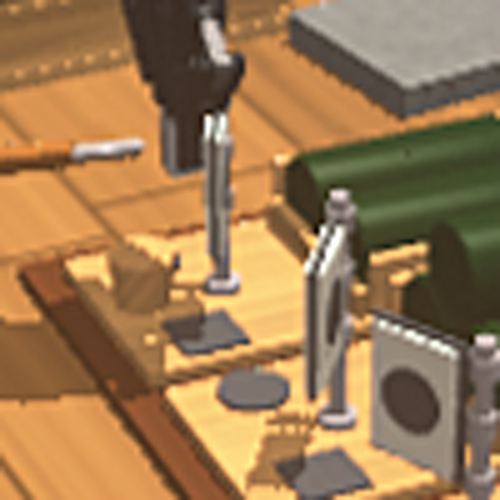

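```bash
python3 -m inch '[[0,-0.15,0,0.1,0,0,0],[0,-0.15,0,0.1,0,0,0]]'
python3 -m inch '[[0,-0.12,0,0.08,0,0,0],[0,-0.12,0,0.08,0,0,0]]'
python3 -m inch '[[0,0,0,0,0,0,0]]'
```

```text
clock: 6.03
position: [536.4, 212.8, 145.3]
ee_rot: [-0.016, -0.707, 0.707, 0.016]
contact_force: [-0.8, 0.2, 0.1]
gripper_width: -0.0
clock: 6.2
position: [537.6, 212.0, 145.3]
ee_rot: [0.016, 0.707, -0.707, -0.016]
contact_force: [-0.2, 0.5, 0.5]
gripper_width: -0.3
clock: 6.28
position: [537.6, 211.9, 145.3]
ee_rot: [-0.016, -0.707, 0.707, 0.016]
contact_force: [-0.7, 0.8, 0.9]
gripper_width: 0.1
```

```bash
python3 -m inch '[[0,-0.12,0,0.05,0,0,0],[0,-0.12,0,0.05,0,0,0]]'
python3 -m inch '[[0,-0.1,0,0.03,0,0,0],[0,-0.1,0,0.03,0,0,0]]'
python3 - <<'E'
from h import *
for n in ("side",):
  cv2.imwrite(f"pics/{n}8.png",arm.get_image(n)[:,:,::-1])
s=arm.read_state();print(s['position'],s['contact_force'])
a=cv2.imread("pics/side8.png")[150:250,260:360];cv2.imwrite("pics/side8z.png",cv2.resize(a,None,fx=5,fy=5,interpolation=cv2.INTER_CUBIC))
E
```

```text
clock: 6.45
position: [538.6, 211.3, 145.3]
ee_rot: [-0.016, -0.707, 0.707, 0.016]
contact_force: [-1.2, 0.9, -0.1]
gripper_width: 0.1
clock: 6.62
position: [538.8, 211.2, 145.2]
ee_rot: [-0.015, -0.707, 0.707, 0.017]
contact_force: [-3.8, 2.0, 2.6]
gripper_width: -0.2
[538.80149191 211.15947709 145.23781159] [-3.94742388  1.8555914   2.29214568]
```

View pics/side8z.png

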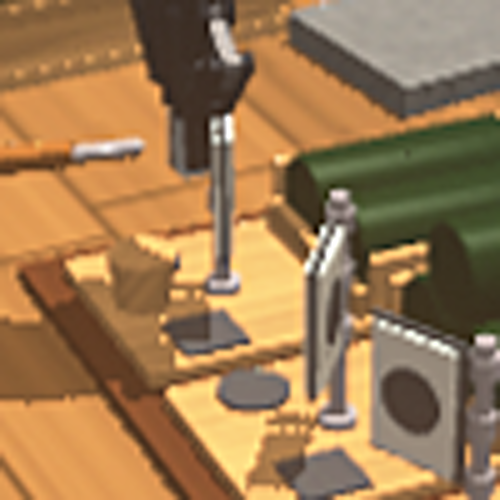

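```bash
python3 -m inch '[[0,1,0,-0.3,0,0,0],[0,2,0,-0.6,0,0,0],[0,2,-3,-0.6,0,0,0],[0,2,-6,-0.6,0,0,0],[0,2,-7,-0.6,0,0,0],[0,2,-7,-0.6,0,0,0],[0,2,-7,-0.6,0,0,0]]'
cat >> h.py <<'E'
RT=np.array([[-np.cos(.0457),0,np.sin(-.0457)],[np.sin(.0457),0,-np.cos(.0457)],[0,-1,0]])
E
python3 - <<'E'
from h import *
s=arm.read_state();print(s['position'],s['contact_force'],s['clock'])
plan(1,[(15,-54,215),(15,-54,146)],s['position'],RT)
E
```

```text
clock: 7.25
position: [519.3, 218.1, 215.5]
ee_rot: [0.016, 0.707, -0.707, -0.016]
contact_force: [-0.7, -0.6, -1.3]
gripper_width: -0.2
[519.34578922 218.12684734 215.45954904] [-0.71100509 -0.57632131 -1.26712772] 7.25
[577.  29. 215.] -> [-6.62  0.05 18.63]
[577.  29. 146.] -> [-6.62  6.95 18.63]
```

```bash
python3 -m inch '[[0,-1,0,3,0,0,0],[0,-2,0,6,0,0,0],[0,-3,0,9,0,0,0],[0,-4.5,0,12,0,0,0],[0,-6,0,15,0,0,0],[0,-6.6,0,18,0,0,0],[0,-6.6,0,18.6,0,0,0],[0,-6.6,0,18.6,0,0,0],[0,-6.6,0,18.6,0,0,0]]'
python3 - <<'E'
from h import *
for n in ("wrist","side"):cv2.imwrite(f"pics/{n}9.png",arm.get_image(n)[:,:,::-1])
s=arm.read_state();print(s['position'],s['contact_force'],s['ee_rot'])
a=cv2.imread("pics/side9.png")[110:290,220:400];cv2.imwrite("pics/side9z.png",cv2.resize(a,None,fx=3.2,fy=3.2,interpolation=cv2.INTER_CUBIC))
E
```

```text
clock: 8.0
position: [576.6, 29.1, 213.9]
ee_rot: [-0.015, -0.707, 0.707, 0.017]
contact_force: [-0.4, 0.6, 0.8]
gripper_width: 0.0
[576.96424595  30.20810371 214.64313602] [-0.09208271  0.32508233 -1.47452033] [-0.01522317 -0.70688232  0.70698625  0.01600286]
```

View pics/wrist9.png

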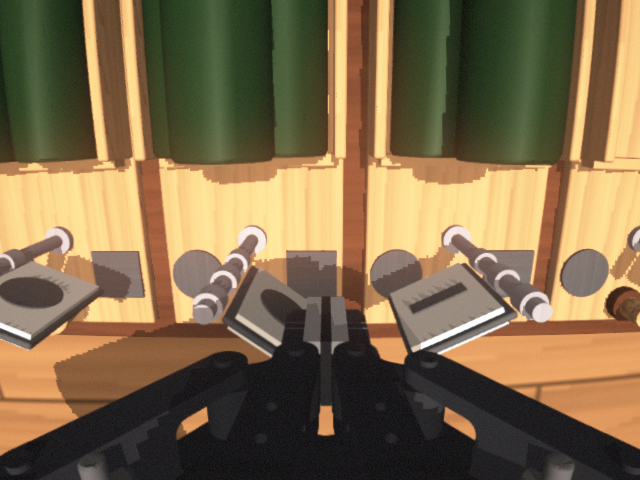

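View pics/side9z.png

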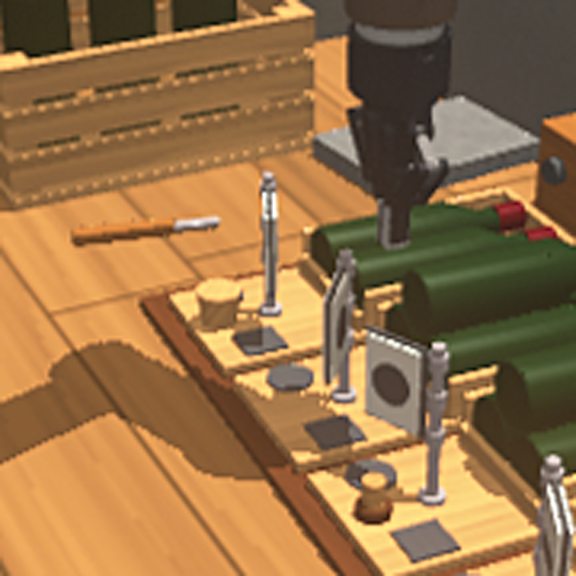

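```bash
python3 -m inch '[[0,0,2,0,0,0,0],[0,0,4,0,0,0,0],[0,0,5.5,0,0,0,0],[0,0,6.8,0,0,0,0],[0,0,6.8,0,0,0,0],[0,0,6.8,0,0,0,0]]'
python3 - <<'E'
from h import *
for n in ("side",):cv2.imwrite(f"pics/{n}10.png",arm.get_image(n)[:,:,::-1])
s=arm.read_state();print(s['position'],s['contact_force'],s['ee_rot'])
a=cv2.imread("pics/side10.png")[110:290,220:400];cv2.imwrite("pics/side10z.png",cv2.resize(a,None,fx=3.2,fy=3.2,interpolation=cv2.INTER_CUBIC))
r=42;d=18;pts=[]
for u in [1.2,1,.8,.6,.4,.2,0,-.2,-.4,-.6,-.8,-1.0,-1.1,-1.2]:
    D=np.array([-np.cos(u),-np.sin(u)]);n=np.array([-np.sin(u),np.cos(u)])
    pts.append((*(r*D-d*n),146))
plan(1,pts,s['position'],RT)
E
```

```text
clock: 8.6
position: [577.1, 30.2, 146.9]
ee_rot: [-0.015, -0.707, 0.707, 0.016]
contact_force: [1.2, 0.3, 0.4]
gripper_width: -0.1
[577.7607962   30.19372644 147.8300791 ] [ 0.2600777   0.71694171 -0.49049789] [-0.01566212 -0.70688321  0.70699466  0.0151452 ]
[564.  38. 146.] -> [ 1.41  0.18 -0.71]
[555.  39. 146.] -> [ 2.32  0.18 -0.77]
[546.  42. 146.] -> [ 3.2   0.18 -1.01]
[538.  46. 146.] -> [ 4.02  0.18 -1.42]
[531.  52. 146.] -> [ 4.74  0.18 -1.99]
[526.  59. 146.] -> [ 5.33  0.18 -2.68]
[522.  68. 146.] -> [ 5.77  0.18 -3.48]
[519.  76. 146.] -> [ 6.04  0.18 -4.35]
[519.  86. 146.] -> [ 6.14  0.18 -5.26]
[520.  95. 146.] -> [ 6.05  0.18 -6.17]
[523. 103. 146.] -> [ 5.79  0.18 -7.04]
[528. 111. 146.] -> [ 5.35  0.18 -7.84]
[531. 115. 146.] -> [ 5.08  0.18 -8.21]
[534. 118. 146.] -> [ 4.77  0.18 -8.54]
```

View pics/side10z.png

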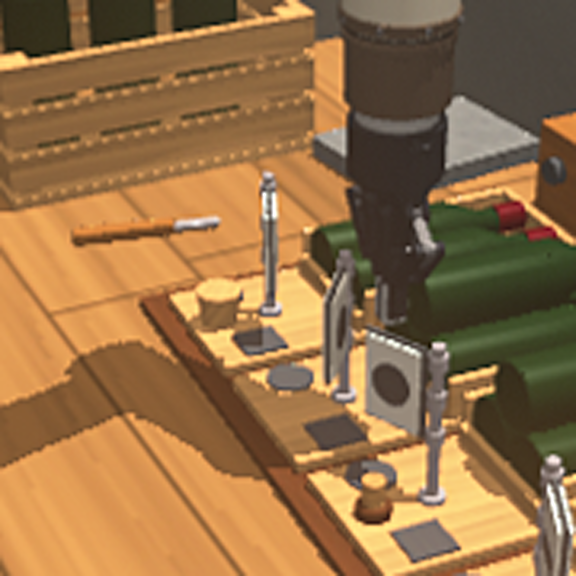

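```bash
python3 -m inch '[[0,0.5,0.1,-0.3,0,0,0],[0,1,0.1,-0.6,0,0,0],[0,1.4,0.1,-0.7,0,0,0],[0,1.85,0.1,-0.74,0,0,0],[0,2.32,0.1,-0.77,0,0,0],[0,2.75,0.1,-0.88,0,0,0],[0,3.2,0.1,-1.0,0,0,0]]'
python3 -m inch '[[0,0.42,0,-0.2,0,0,0],[0,0.82,0,-0.42,0,0,0],[0,1.2,0,-0.7,0,0,0],[0,1.54,0,-1.0,0,0,0],[0,1.85,0,-1.33,0,0,0],[0,2.13,0,-1.68,0,0,0],[0,2.36,0,-2.07,0,0,0],[0,2.57,0,-2.48,0,0,0],[0,2.72,0,-2.9,0,0,0],[0,2.84,0,-3.35,0,0,0],[0,2.91,0,-3.8,0,0,0],[0,2.94,0,-4.26,0,0,0],[0,2.91,0,-4.72,0,0,0],[0,2.85,0,-5.17,0,0,0],[0,2.73,0,-5.6,0,0,0],[0,2.59,0,-6.04,0,0,0]]'
python3 - <<'E'
from h import *
for n in ("side",):cv2.imwrite(f"pics/{n}11.png",arm.get_image(n)[:,:,::-1])
s=arm.read_state();print(s['position'],s['contact_force'],s['ee_rot'])
a=cv2.imread("pics/side11.png")[110:290,220:400];cv2.imwrite("pics/side11z.png",cv2.resize(a,None,fx=3.2,fy=3.2,interpolation=cv2.INTER_CUBIC))
E
```

```text
clock: 9.23
position: [546.1, 40.8, 146.8]
ee_rot: [0.017, 0.707, -0.707, -0.015]
contact_force: [2.1, -1.3, 1.0]
gripper_width: 0.0
clock: 10.57
position: [522.7, 102.5, 146.2]
ee_rot: [-0.016, -0.707, 0.707, 0.016]
contact_force: [0.1, -2.0, -0.1]
gripper_width: 0.0
[523.23845063 103.22157394 146.21186656] [ 0.38601948 -1.02334181  0.84360965] [ 0.01587083  0.70699036 -0.70686855 -0.01579861]
```

View pics/side11z.png

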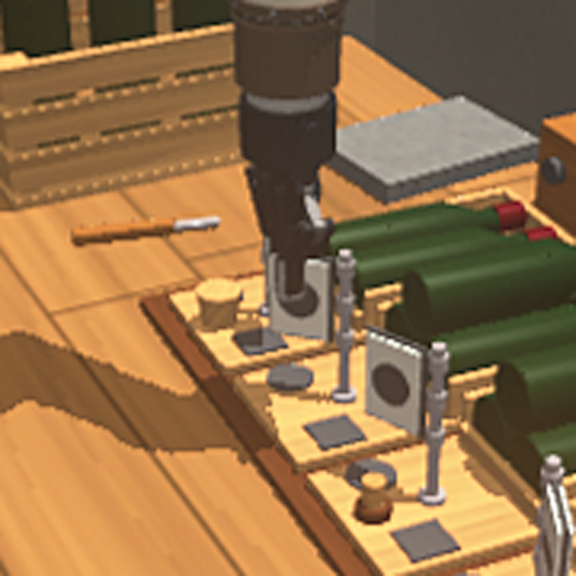

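```bash
python3 -m inch '[[0,-0.2,0,-0.4,0,0,0],[0,-0.44,0,-0.8,0,0,0],[0,-0.57,0,-1.0,0,0,0],[0,-0.71,0,-1.17,0,0,0],[0,-0.71,0,-1.17,0,0,0]]'
python3 -m inch '[[0,-0.15,0,-0.15,0,0,0],[0,-0.15,0,-0.15,0,0,0]]'
python3 -m inch '[[0,-0.12,0,-0.1,0,0,0],[0,-0.12,0,-0.1,0,0,0]]'
```

```text
clock: 11.03
position: [530.8, 113.9, 146.3]
ee_rot: [0.016, 0.707, -0.707, -0.016]
contact_force: [-0.1, -0.1, -0.2]
gripper_width: -0.5
clock: 11.2
position: [532.2, 115.1, 146.3]
ee_rot: [0.016, 0.707, -0.707, -0.016]
contact_force: [0.4, -0.0, -0.3]
gripper_width: 0.2
clock: 11.37
position: [533.3, 115.9, 146.3]
ee_rot: [-0.016, -0.707, 0.707, 0.016]
contact_force: [-0.8, -1.2, -0.1]
gripper_width: 0.1
```

```bash
python3 -m inch '[[0,-0.12,0,-0.08,0,0,0],[0,-0.12,0,-0.08,0,0,0]]'
python3 -m inch '[[0,-0.1,0,-0.05,0,0,0],[0,-0.1,0,-0.05,0,0,0]]'
python3 - <<'E'
from h import *
for n in ("side",):
  cv2.imwrite(f"pics/{n}12.png",arm.get_image(n)[:,:,::-1])
s=arm.read_state();print(s['position'],s['contact_force'])
a=cv2.imread("pics/side12.png")[150:250,260:380];cv2.imwrite("pics/side12z.png",cv2.resize(a,None,fx=5,fy=5,interpolation=cv2.INTER_CUBIC))
def edge(i,v):
    u=1.2-v;D=np.array([-np.cos(u),-np.sin(u)])
    return (np.round((proj([W(PB,i,(*(67*D),z)) for z in(145,65)],"side")-[260,150])*5)).tolist()
for v in(2.4,2.3,2.2,2.1,2.0): print(v,edge(1,v),edge(2,v))
E
```

```text
clock: 11.53
position: [534.5, 116.6, 146.3]
ee_rot: [-0.016, -0.707, 0.707, 0.016]
contact_force: [-0.7, -1.6, 0.0]
gripper_width: 0.0
clock: 11.7
position: [535.6, 117.2, 146.3]
ee_rot: [0.016, 0.707, -0.707, -0.016]
contact_force: [0.5, -0.6, 0.0]
gripper_width: -0.1
[535.56973078 117.15201958 146.3011127 ] [-0.01298043 -0.46088025 -0.60142727]
2.4 [[244.0, 164.0], [246.0, 294.0]] [[376.0, 302.0], [373.0, 440.0]]
2.3 [[236.0, 168.0], [237.0, 298.0]] [[367.0, 308.0], [364.0, 445.0]]
2.2 [[228.0, 173.0], [230.0, 303.0]] [[359.0, 313.0], [357.0, 451.0]]
2.1 [[222.0, 178.0], [224.0, 309.0]] [[353.0, 320.0], [350.0, 458.0]]
2.0 [[216.0, 183.0], [218.0, 314.0]] [[347.0, 326.0], [345.0, 465.0]]
```

View pics/side12z.png

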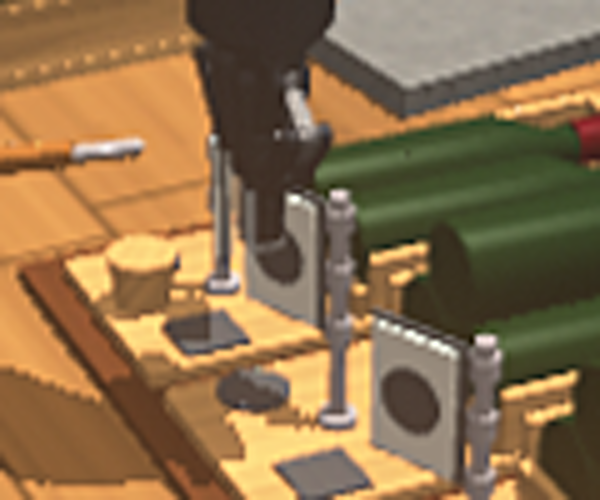

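```bash
python3 -m inch '[[0,-0.1,0,-0.05,0,0,0],[0,-0.1,0,-0.05,0,0,0]]'
python3 -m inch '[[0,-0.1,0,-0.04,0,0,0],[0,-0.1,0,-0.04,0,0,0]]'
```

```text
clock: 11.92
position: [536.6, 117.7, 146.3]
ee_rot: [0.016, 0.707, -0.707, -0.016]
contact_force: [-0.1, -0.7, 0.3]
gripper_width: 0.2
clock: 12.08
position: [537.4, 118.0, 146.3]
ee_rot: [-0.016, -0.707, 0.707, 0.016]
contact_force: [-1.8, 0.2, 0.4]
gripper_width: 0.0
```

```bash
python3 -m inch '[[0,-0.08,0,-0.03,0,0,0],[0,-0.08,0,-0.03,0,0,0]]'
```

```text
clock: 12.25
position: [537.6, 118.0, 146.2]
ee_rot: [-0.015, -0.707, 0.707, 0.017]
contact_force: [-4.1, -0.3, 2.3]
gripper_width: -0.0
```

The force rises to 4 N, so the tag is at its stop. I'll back off toward the robot, lift, and check.

```bash
python3 -m inch '[[0,1,0,0.3,0,0,0],[0,2,0,0.6,0,0,0],[0,3,0,0.6,0,0,0],[0,3,-3,0.6,0,0,0],[0,3,-6,0.6,0,0,0],[0,3,-9,0.6,0,0,0],[0,6,-12,0.6,0,0,0],[0,10,-12,0.6,0,0,0],[0,14,-12,0.6,0,0,0],[0,14,-12,0.6,0,0,0],[0,14,-12,0.6,0,0,0],[0,14,-12,0.6,0,0,0],[0,14,-12,0.6,0,0,0]]'
python3 - <<'E'
from h import *
for n in ("side","top"):cv2.imwrite(f"pics/{n}13.png",arm.get_image(n)[:,:,::-1])
s=arm.read_state();print(s['position'],s['contact_force'],np.abs(s['joint_vel']).max())
a=cv2.imread("pics/side13.png")[110:350,170:430];cv2.imwrite("pics/side13z.png",cv2.resize(a,None,fx=2.5,fy=2.5,interpolation=cv2.INTER_CUBIC))
d=cv2.absdiff(cv2.imread("pics/side13.png"),cv2.imread("pics/side0.png")).max(2)>40
ys,xs=np.nonzero(d);
v=cv2.imread("pics/side13.png")[:]; cv2.imwrite("pics/diff.png",(d*255).astype('uint8'))
E
```

```text
clock: 13.33
position: [399.3, 119.0, 266.6]
ee_rot: [0.017, 0.707, -0.707, -0.016]
contact_force: [-0.5, -1.1, -0.2]
gripper_width: 0.1
[399.18738164 118.78370134 266.10527566] [0.39736704 0.37290673 0.00479166] 0.003597348776806954
```

View pics/side13z.png

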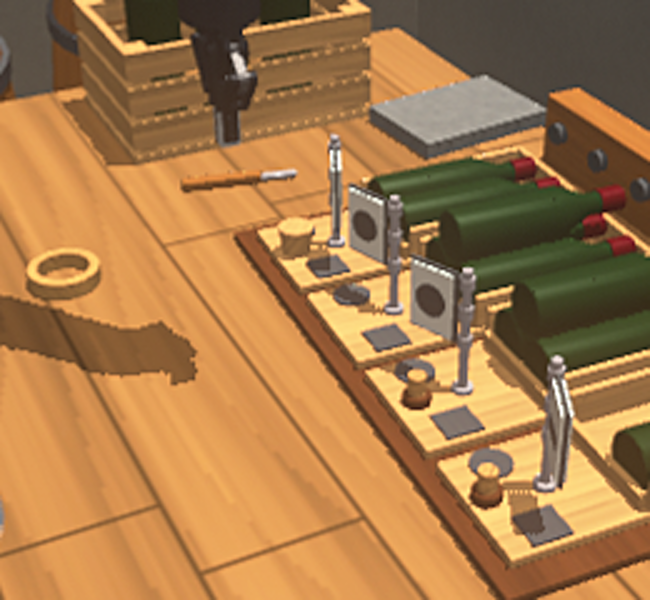

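View pics/top13.png

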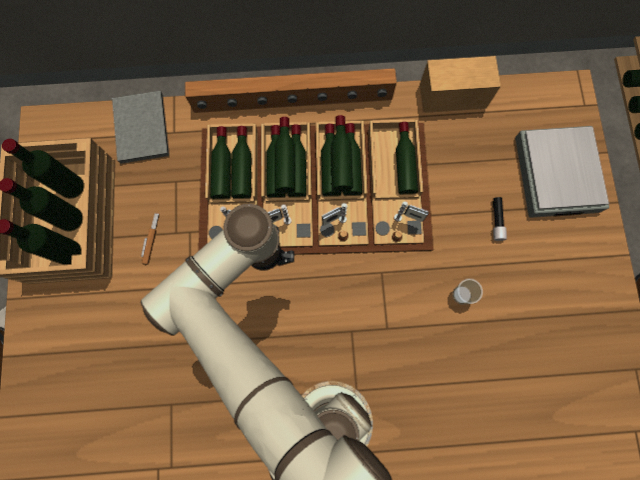

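View pics/diff.png

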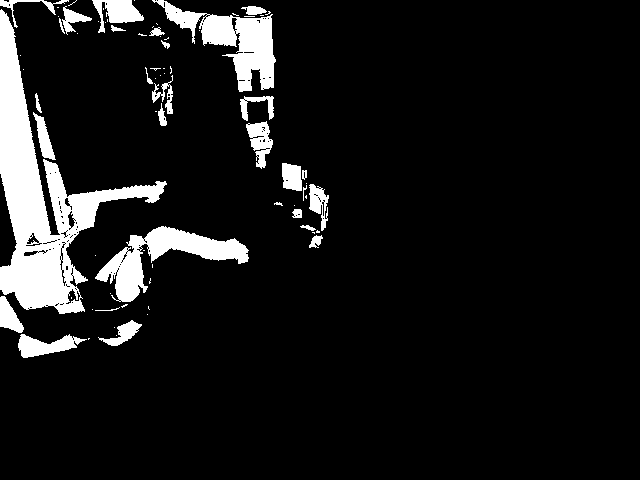

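```bash
python3 -c "
from bench import arm
print(arm.job_done(), arm.read_state()['clock'])"
```

```text
the job is handed in; nothing more can be done
the job is handed in; nothing more can be done
```

I flipped the two wrong tags with the closed fingertips and handed the job in after about 13 s of the 51 s allowed. No verdict was reported.

- **Tag of the two-bottle bin (c):** it was showing its disc; I swung it right to its stop over the square mark.
- **Tag of the left three-bottle bin (a):** it was showing its bar; I swung it left to its stop over the round mark.

**Forces:** the stop showed as a rise to about 4–5 N on each tag; before that the readings stayed under about 3 N. Forces were only read at the end of each move, so brief peaks in between were not seen.

**Last checks:** in the final side picture, tag a shows its disc like tag b beside it, and tag c stands edge-on at the right stop. A difference image against the first side picture shows changes only at those two tags, the arm and the shadows. Tags b and d and the loose things look unmoved. The arm was clear of everything and at rest.

**Disagreements:**
- Tag a seemed to start about 0.2 rad off its stop when held against my board fit, which I put down to where it started or a small fit error. It made no difference to the push.
- The trained network did not find the bung in the top view, and it once took a tag for a stopper. For those I relied on the pictures.

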